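# Put the polishing lap away and latch the lap cabinet

## Task

Slide the half-open lap tray fully home against the stops at the back of the small green lap cabinet, then swing the cabinet's door to and ease it shut until its sprung latch snaps in and holds it. Work gently: no more than 30 N on the tray, no more than 20 N on the thin door while you press it home over its latch, and no slamming. Keep the lap on its pin and leave the other things on the bench where they are.

Things in the scene. Friction and masses are not known exactly. Their poses are not given: they have to be found in the camera images.
- cabinet: Lap cabinet, a fixed green steel box 196 mm wide (y), 222 deep (x), 150 high, open to the robot's side, with a clear top that begins 50 mm behind the front. Origin: on the bench under the middle of the doorway, in the cabinet's front plane; x points into the cabinet, y to the hinge side, z up. The striker pin is just inside the doorway on the right wall, 128 mm up.
- tray_stop (a point): Where the tray's origin lies when the tray is fully home against its rubber stops: 38 mm behind the cabinet's origin along x, on the shelf 80 mm above the bench. Axes as the cabinet's. The shelf's guides leave the tray 5 to 6 mm sideways play in all.
- door (a joint): Opening angle of the door (rad): 0 = outer face flush with the cabinet's front, positive = open to the robot; starts at 1.75 to 2.1, stays where it is left. It latches inside its recess, at -0.01 to -0.07: the strike may be set anywhere along a 10 mm slot (not measured). Not snapped in, it rests farther out or with its tongue pressed in. Below 0.1 rad, over 20 N bends it, over 1.2 rad/s is a slam.
- door_hinge (a point): Point on the door's vertical hinge axis, 82 mm above the bench; in the cabinet's frame at x 0, y +100 mm (left). The door is a flat slab 166 mm wide (13 to 179 mm from the axis), 20 mm thick, 17 to 147 mm above the bench; its outer face passes through the hinge axis, and looks to the robot when shut, to the left when wide open. A release knob stands 18 mm proud of it, 41 to 63 mm above the bench.
- door_push (a point): Point on the door's outer face where to push it, 150 mm from the hinge axis, 112 mm above the bench; x points square inwards through the door, y along it to the hinge. Here the tongue's ride over the strike takes a push that grows to some 7 to 10 N, as a stiff rubber buffer is squeezed too over the last 4 mm; about 1 mm after the tongue has snapped in, the door stops hard.
- tongue (a joint): How far (m) the sloped spring tongue in the door's free edge is pressed in: 0 = fully out (9 mm proud), about 0.006 on top of the strike, about 0 again when latched. It meets the strike some 0.06 rad before it snaps in. Tongue 18 mm high, centred 128 mm above the bench.
- tray: Loose aluminium lap tray on the cabinet's shelf: 172 mm deep, 160 wide, low rim, and an upright front plate 50 mm high (80 to 130 mm above the bench), 4 thick. Origin: bottom middle of the front plate's front face; x points into the cabinet. It starts 35 to 60 mm short of home. Sliding it takes about 2 to 6 N.
- lap: Polishing lap, a copper disc 150 mm across, 8 mm thick, lying in the tray with its 15 mm bore over an 11 mm pin. Origin: centre of its underside, 87 mm behind the tray's origin.
- powder_jar: Bystander: white jar, 52 mm across, 60 mm high, to the right of the cabinet. Origin under its centre.
- oil_bottle: Bystander: amber bottle, 42 mm across, 95 mm high, to the left of the cabinet. Origin under its centre.
- spindle_nut: Bystander: brass nut, 38 mm across, 22 mm high, lying in front of the cabinet. Origin under its centre.
- loupe: Bystander: black folding loupe, 69 mm long, 14 mm high, lying left in front of the cabinet. Origin under its lens.
- spanner: Bystander: spanner 160 mm long lying on the right. Origin under its middle.
- spare_lap: Bystander: dark steel disc, 150 mm across, 8 mm thick, lying on the right. Origin under its centre.
- dop_rack: Bystander: wooden block 60 x 130 mm, 30 mm high, with brass dop sticks standing up to 69 mm, on the left. Origin under its centre.

How it is judged:
By the outcome, as a careful person would: the job done as asked, in the order asked, and still so for the second after the job is handed in, with the robot touching nothing.
It also fails if it takes over 53 s, if anything falls off the work surface, if the arm or the gripper's body presses on something with over 40 N, if the wrist force passes 120 N, or if a joint passes its speed limit or range.

## Robot

A 6-joint arm with a two-finger parallel gripper is mounted at the origin on the work surface. World frame = base frame: x ahead of the robot, y to its left, z up, the work surface at z = 0. Lengths are in mm, angles in rad, forces in N, time in s.
With the tool pointing down it reaches from about 275 to 750 mm from the base axis. Payload 10.2 kg.
Tool frame: the origin (TCP) lies at the very end of the fingers, on their centre line; the grasp point (between the pads) lies 19 mm behind it; x points along the fingers, y is the direction in which the jaws open and shut, and the axes are right-handed (so a half turn about x gives the same grasp; the last joint's range is limited). The gripper opens to 85 mm and grips with 20 to 120 N. Pads are 22 mm wide; open, the fingers measure 114 mm over their backs; the gripper's body (76 mm by 85 mm) begins 54 mm behind the grasp point. The pads swing forward as they close: fully open they stand 13 mm farther back than shut.
Start: joints at [-0.223, 0.313, 1.498, -0, 1.331, -0.223], TCP at [525.006, -0.013, 210.294] pointing down, gripper open.
Joint ranges: [-2.94, 2.94], [-0.97, 2.17], [0.19, 2.56], [-1.23, 4.37], [0.02, 3.11], [-2.88, 2.88]. Speed limits (rad/s): [2.39, 2.39, 3.01, 3.14, 3.14, 3.14].

## Interface

Orientations are given as a unit quaternion [w, x, y, z].
In Python, from rig import ctrl, viewer, finish_job gives the robot as it stands.
- The arm moves only by the tool carry_out, never from a script. Its argument "targets" is a list of rows, each an object of numbers: "x", "y", "z": the shift along the world's x, y, z in m; "ax", "ay", "az": the turn, a rotation vector about the world's x, y, z in rad; "hand": the opening, from -1 (shut) to 1 (fully open). A call has 1 to 5 rows; each row is the pose to reach, as a shift and turn from the pose commanded when the call began; what a row does not reach only later rows make up. A row lasts 1/8 s, in which the tool goes at most 62.5 mm and 10.7 degrees, less where a joint would pass 70% of its speed; a pose out of reach is approached as far as the arm can. A call with a gripper value outside its range is refused whole. The fingers move at their own pace and stop on an object; "grip_force" is the grip in N (left out, the last holds). Time passes only in rows, so rows that repeat a pose let the fingers close. It gives the time, the measured TCP pose, the force and the opening at its end, in the units of the state.
- ctrl.sense(): the state, without advancing time (a new reading comes with each control period).
- viewer.capture(name): name is "scene" or "side" or "wrist"; returns the picture (420x560x3 uint8, blue, green, red); there is no depth.
- viewer.camera_info(name): a dict with "fx", "fy", "cx", "cy" (pixels), "R" (3x3) and "t" (3): a world point X has camera coordinates R X + t. Camera axes: x right, y down, z forward; pixel columns grow to the right and rows downward; lengths in mm; the calibration is good to about 2 mm. A picture is of the moment at which its call begins: read the wrist's pose just before it. camera_info takes no time and is no camera call; for the wrist camera it gives the pose at the moment of the call.
- finish_job(): hands the job in, once; it reports no verdict.
The state is a dict: "time_s": time; "joints": joint angles; "dq": joint speeds; "tau": joint torques, N m; "eef_pos": TCP position; "ee_rot": TCP orientation; "force": force on the tool from outside, world axes, zero at the start; "wrist_torque": the same for the moment, N m; "grip_width": opening from 0.0 (shut) to 1.0 (fully open).
Only numpy, scipy, OpenCV 4.12 (cv2) and the standard library are available. Lean on these libraries where they do the work, as an engineer would, in place of code of your own. Each camera call takes 0.05 s, during which the arm holds its last target. There are 200 camera calls.

## Working session

There is one attempt and no reset: what is moved stays moved. The work goes in short steps, Python scripts to look and compute and a tool call to move; the robot and the scene stay as the last step left them, time stands still between calls to the robot, and variables do not carry over. Pictures are saved under pics/ and viewed, about 8 in all and at most 12, crops included, and the job is handed in when it is done.

Besides the shell and the picture viewer there is one more tool, called after "Request:" by a JSON object that holds its "fn" and its "kwargs". carry_out: Moves the arm, as the interface text tells. Its arguments: {"type":"object","properties":{"targets":{"type":"array"},"grip_force":{"type":"number"}},"required":["targets"]}

```bash
ls; mkdir -p pics; python3 - <<'E'
from rig import ctrl, viewer
import cv2, numpy as np
a=viewer.capture("scene"); b=viewer.capture("side")
cv2.imwrite("pics/a_scene.png",a); cv2.imwrite("pics/a_side.png",b)
np.set_printoptions(precision=4,suppress=True)
for n in("scene","side","wrist"):
    i=viewer.camera_info(n); R=np.array(i["R"]);t=np.array(i["t"])
    print(n,i["fx"],i["fy"],i["cx"],i["cy"],"pos",-R.T@t,"fwd",R[2])
print(ctrl.sense())
E
```

```text
pics
scene 546.0172214772493 546.0172214772493 270.6448206446554 201.9991480043393 pos [1412.701   205.7252 1205.698 ] fwd [-0.6391 -0.0947 -0.7632]
side 436.811161122378 436.811161122378 285.20926870857556 209.16465471792318 pos [ 475.6093 -849.1221  826.1937] fwd [ 0.0273  0.7758 -0.6304]
wrist 340.1914673669738 340.1914673669738 285.25149412266745 213.60726028406145 pos [523.5742  78.3541 373.33  ] fwd [-0.0012 -0.3022 -0.9533]
{'time_s': 0.1, 'joints': array([-0.2234,  0.3134,  1.4984, -0.    ,  1.331 , -0.2234]), 'dq': array([ 0.0012, -0.0005, -0.0039,  0.0006,  0.0008, -0.0007]), 'tau': array([  0.0023, -41.29  , -26.0143,  -0.0002,   0.003 ,   0.    ]), 'eef_pos': array([524.7531,   0.04  , 209.7966]), 'ee_rot': array([ 0.4997,  0.4998,  0.5003, -0.5002]), 'force': array([-0.2068, -0.6153, -0.3796]), 'wrist_torque': array([-0.0121, -0.0238, -0.0016]), 'grip_width': 1.0035397865369649}
```

View pics/a_scene.png

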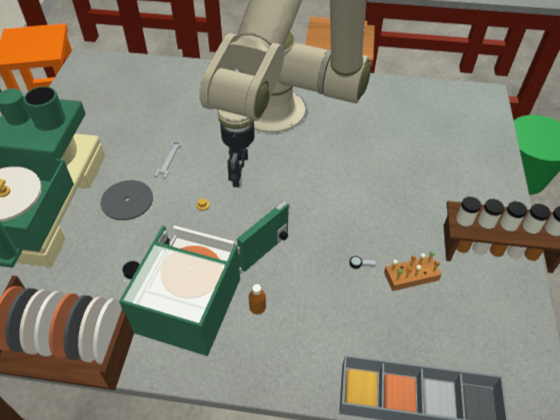

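View pics/a_side.png

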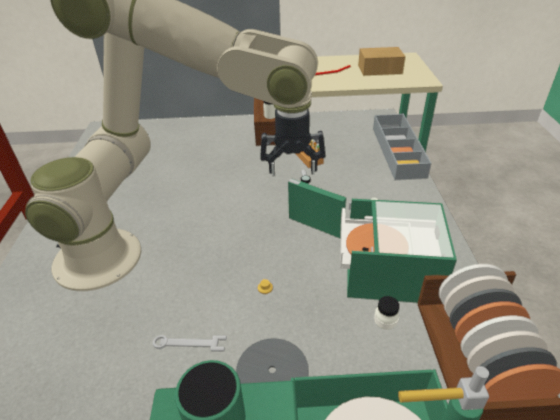

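Scene view: the cabinet's top is around (135-240, 230-350), with the open door from (240,265) to (288,210) and the bottle at (257,298). Side view: the cabinet is at (345-450, 200-300) and the door at (290-345, 183-233). I'll crop both for corner picking.

```bash
python3 - <<'E'
import cv2
a=cv2.imread("pics/a_scene.png");b=cv2.imread("pics/a_side.png")
def crop(im,x,y,w,h,s,f):
    c=cv2.resize(im[y:y+h,x:x+w],None,fx=s,fy=s,interpolation=cv2.INTER_CUBIC)
    for k in range(0,w,20): cv2.putText(c,str(x+k),(k*s,10),0,.4,(0,0,255),1);cv2.line(c,(k*s,12),(k*s,18),(0,0,255),1)
    for k in range(0,h,20): cv2.putText(c,str(y+k),(0,k*s+4),0,.4,(0,0,255),1)
    cv2.imwrite(f,c)
crop(a,115,195,190,160,4,"pics/c_scene.png")
crop(b,280,170,180,140,4,"pics/c_side.png")
E
```

```text
(no output)
```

View pics/c_scene.png

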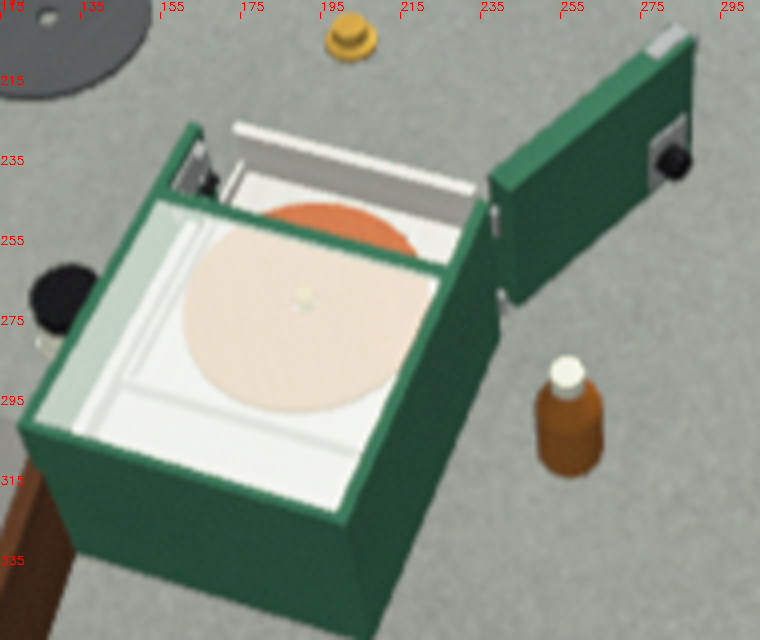

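View pics/c_side.png

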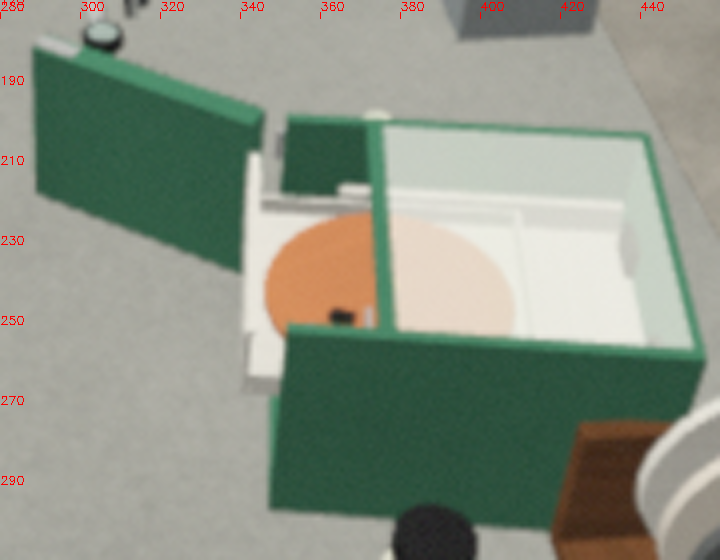

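```bash
cat > h.py <<'E'
import numpy as np
from rig import viewer
from scipy.optimize import least_squares
def proj(n,X):
    i=viewer.camera_info(n); p=np.array(i["R"])@np.asarray(X,float)+np.array(i["t"]).ravel()
    return np.array([i["fx"]*p[0]/p[2]+i["cx"],i["fy"]*p[1]/p[2]+i["cy"]])
def ground(n,uv,z=0):
    i=viewer.camera_info(n);R=np.array(i["R"]);t=np.array(i["t"]).ravel();c=-R.T@t
    d=R.T@np.array([(uv[0]-i["cx"])/i["fx"],(uv[1]-i["cy"])/i["fy"],1]);return c+d*(z-c[2])/d[2]
def C(P,c):  # cabinet -> world
    x,y,a=P[:3];return np.array([x+np.cos(a)*c[0]-np.sin(a)*c[1],y+np.sin(a)*c[0]+np.cos(a)*c[1],c[2]])
def door(th,r,inn,z): 
    s,k=np.sin(th),np.cos(th);return [-r*s+inn*k,100-r*k-inn*s,z]
E
cat > fit.py <<'E'
from h import *
cab=[("scene",(222,-98,150),(120,302)),("scene",(222,98,150),(201.2,325)),("scene",(0,98,150),(236.2,245)),("scene",(0,-98,150),(163.2,226)),
("scene",(222,-98,0),(133.7,332.7)),("scene",(222,98,0),(207,354.5)),("scene",(0,98,0),(239.5,280)),
("side",(0,-98,150),(352,251.2)),("side",(0,-98,0),(347.2,297)),("side",(222,-98,150),(456,259)),("side",(222,98,150),(441.7,203.5)),("side",(0,98,150),(352,199))]
dr=[("scene",(179,0,147),(288.5,205)),("scene",(13,0,147),(242,242.5)),("scene",(13,0,17),(244.2,271.2)),("scene",(13,20,147),(237.5,239.2)),("scene",(179,20,147),(283,202)),
("side",(179,20,147),(289,182.5)),("side",(13,20,147),(342,201)),("side",(179,20,17),(289,218.2)),("side",(13,0,147),(346.2,197.5))]
tr=[("scene",(0,-80,50),(173.7,225.5)),("scene",(0,80,50),(234.2,241.2)),("side",(0,80,50),(341.5,208)),("side",(0,-80,50),(341.7,253)),("side",(0,-80,0),(340.7,267.5))]
def res(P,full=0):
    r=[proj(n,C(P,c))-uv for n,c,uv in cab]+[proj(n,C(P,door(P[3],*c)))-uv for n,c,uv in dr]
    r+=[proj(n,C(P,(P[4]+c[0],P[5]+c[1],80+c[2])))-uv for n,c,uv in tr]
    return np.array(r) if full else np.ravel(r)
s=least_squares(res,[700,-50,0,1.9,-10,0],loss="soft_l1")
np.set_printoptions(precision=2,suppress=True)
P=s.x;print(P);print(res(P,1).T)
print("nut",ground("scene",(202,205),10),"loupe",ground("scene",(357,262),7),"bottle",ground("scene",(257,307)),"jar",ground("side",(387,306),60))
print("doorfree",C(P,door(P[3],179,0,82)),"hinge",C(P,(0,100,82)),"push",C(P,door(P[3],150,0,112)))
print("tray front",C(P,(P[4],P[5],105)))
np.save("P.npy",P)
E
python3 fit.py
```

```text
Traceback (most recent call last):
  File "fit.py", line 12, in <module>
    s=least_squares(res,[700,-50,0,1.9,-10,0],loss="soft_l1")
  File "fit.py", line 9, in res
    r=[proj(n,C(P,c))-uv for n,c,uv in cab]+[proj(n,C(P,door(P[3],*c)))-uv for n,c,uv in dr]
       ~~~~^^^^^^^^^^
  File "h.py", line 5, in proj
    i=viewer.camera_info(n); p=np.array(i["R"])@np.asarray(X,float)+np.array(i["t"]).ravel()
ValueError: time passes only in moves, steps and waits
```

```bash
python3 - <<'E'
s=open("h.py").read().replace("from scipy","I={n:viewer.camera_info(n) for n in('scene','side','wrist')}\nfrom scipy",1).replace("i=viewer.camera_info(n)","i=I[n]")
open("h.py","w").write(s)
E
python3 fit.py
```

```text
[656.88 -81.7   -0.17   2.03 -21.14   1.01]
[[-1.42  0.16  0.87 -1.49 -1.66  0.79  0.49 -0.65 -0.5   0.67 -0.04 -0.93
   0.68 -0.13 -0.13 -1.4   0.42 -1.79  0.75 -0.96  0.16 -0.15 -0.31  0.56
  -0.54 -0.83]
 [-0.17  1.39  0.26 -0.43  0.71  2.24 -0.75  1.47  0.35  0.44 -0.92 -1.11
  -0.3   0.52  1.59 -0.87 -1.48 -1.52 -0.14 -0.19 -0.78  0.41  0.41 -0.18
  -0.56  0.33]]
nut [ 450.   -135.32   10.  ] loupe [581.71 311.32   7.  ] bottle [746.61  71.32   0.  ] jar [ 711.94 -256.82   60.  ]
doorfree [528.43 121.99  82.  ] hinge [673.36  16.93  82.  ] push [551.91 104.97 112.  ]
tray front [636.19 -77.22 105.  ]
```

Request:
{"fn": "carry_out", "kwargs": {"targets": [{"x": 0.04, "y": -0.036, "z": 0, "az": -0.085, "hand": -1}, {"x": 0.08, "y": -0.072, "z": 0, "az": -0.17, "hand": -1}, {"x": 0.08, "y": -0.072, "z": -0.055, "az": -0.17, "hand": -1}, {"x": 0.08, "y": -0.072, "z": -0.112, "az": -0.17, "hand": -1}, {"x": 0.08, "y": -0.072, "z": -0.112, "az": -0.17, "hand": -1}]}}

```text
invalid input at $.targets[0]: expected keys x, y, z, ax, ay, az, hand
```

Request:
{"fn": "carry_out", "kwargs": {"targets": [{"x": 0.04, "y": -0.036, "z": 0, "ax": 0, "ay": 0, "az": -0.085, "hand": -1}, {"x": 0.08, "y": -0.072, "z": 0, "ax": 0, "ay": 0, "az": -0.17, "hand": -1}, {"x": 0.08, "y": -0.072, "z": -0.055, "ax": 0, "ay": 0, "az": -0.17, "hand": -1}, {"x": 0.08, "y": -0.072, "z": -0.112, "ax": 0, "ay": 0, "az": -0.17, "hand": -1}, {"x": 0.08, "y": -0.072, "z": -0.112, "ax": 0, "ay": 0, "az": -0.17, "hand": -1}]}}

```text
time_s: 0.72
eef_pos: [602.7, -71.4, 94.5]
ee_rot: [-0.453, -0.539, -0.458, 0.542]
force: [0.4, -0.2, 1.3]
grip_width: 0.001
```

Request:
{"fn": "carry_out", "kwargs": {"targets": [{"x": 0.0118, "y": -0.002, "z": 0, "ax": 0, "ay": 0, "az": 0, "hand": -1}, {"x": 0.0158, "y": -0.0027, "z": 0, "ax": 0, "ay": 0, "az": 0, "hand": -1}, {"x": 0.0197, "y": -0.0034, "z": 0, "ax": 0, "ay": 0, "az": 0, "hand": -1}, {"x": 0.0236, "y": -0.0041, "z": 0, "ax": 0, "ay": 0, "az": 0, "hand": -1}, {"x": 0.0276, "y": -0.0047, "z": 0, "ax": 0, "ay": 0, "az": 0, "hand": -1}]}}

```text
time_s: 1.35
eef_pos: [631.9, -76.5, 100.3]
ee_rot: [-0.456, -0.54, -0.456, 0.541]
force: [-9.6, 1.4, 9.0]
grip_width: -0.001
```

Request:
{"fn": "carry_out", "kwargs": {"targets": [{"x": 0.0039, "y": -0.0007, "z": 0, "ax": 0, "ay": 0, "az": 0, "hand": -1}, {"x": 0.0079, "y": -0.0014, "z": 0, "ax": 0, "ay": 0, "az": 0, "hand": -1}]}}

```text
time_s: 1.6
eef_pos: [639.8, -77.9, 100.3]
ee_rot: [-0.456, -0.54, -0.456, 0.541]
force: [-8.8, 1.0, 8.3]
grip_width: -0.002
```

```bash
python3 - <<'E'
from rig import ctrl, viewer
import cv2
for k in range(2):
    s=ctrl.sense(); print(s["time_s"],s["eef_pos"],s["force"],s["wrist_torque"])
    b=viewer.capture("side")
c=cv2.resize(b[150:310,240:460],None,fx=3.5,fy=3.5,interpolation=cv2.INTER_CUBIC); cv2.imwrite("pics/d_side.png",c)
E
```

```text
1.6 [639.81749124 -77.88139295 100.32886544] [-8.82303579  1.02367107  8.34574104] [ 0.25313976  1.45716321 -0.0051175 ]
1.65 [640.22684732 -77.95948211 100.29940314] [-8.51740597  1.74497619  8.8395852 ] [0.31176761 1.23224023 0.01682628]
```

View pics/d_side.png

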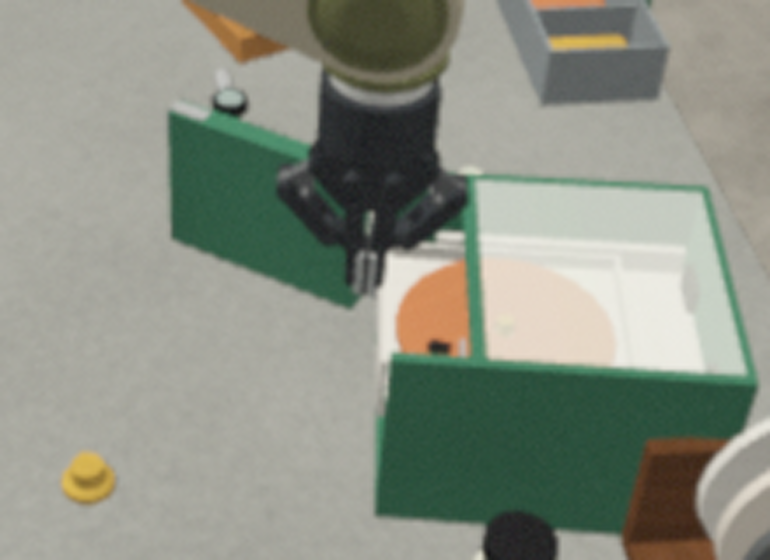

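The view shows the closed gripper's knuckles sticking out along the push direction, at about (450,200). They are pushing on the top edge of the tray's plate and would foul the cabinet's top bar. I'll back off and turn the tool a quarter turn so the jaws lie along the plate.

Request:
{"fn": "carry_out", "kwargs": {"targets": [{"x": -0.0217, "y": 0.0037, "z": 0, "ax": 0, "ay": 0, "az": 0, "hand": -1}, {"x": -0.0217, "y": 0.0037, "z": 0, "ax": 0, "ay": 0, "az": 0.18, "hand": -1}, {"x": -0.0217, "y": 0.0037, "z": 0, "ax": 0, "ay": 0, "az": 0.36, "hand": -1}, {"x": -0.0217, "y": 0.0037, "z": 0, "ax": 0, "ay": 0, "az": 0.54, "hand": -1}, {"x": -0.0217, "y": 0.0037, "z": 0, "ax": 0, "ay": 0, "az": 0.72, "hand": -1}]}}

```text
time_s: 2.33
eef_pos: [619.0, -74.4, 99.5]
ee_rot: [0.618, 0.344, 0.618, -0.344]
force: [-0.7, 1.1, -0.3]
grip_width: 0.002
```

Request:
{"fn": "carry_out", "kwargs": {"targets": [{"x": 0, "y": 0, "z": 0, "ax": 0, "ay": 0, "az": 0.18, "hand": -1}, {"x": 0, "y": 0, "z": 0, "ax": 0, "ay": 0, "az": 0.36, "hand": -1}, {"x": 0, "y": 0, "z": 0, "ax": 0, "ay": 0, "az": 0.54, "hand": -1}, {"x": 0, "y": 0, "z": 0, "ax": 0, "ay": 0, "az": 0.72, "hand": -1}, {"x": 0, "y": 0, "z": 0, "ax": 0, "ay": 0, "az": 0.851, "hand": -1}]}}

```text
time_s: 2.95
eef_pos: [619.0, -74.4, 99.5]
ee_rot: [0.705, 0.058, 0.704, -0.058]
force: [-0.6, 1.3, 0.3]
grip_width: -0.002
```

```bash
python3 - <<'E'
from rig import ctrl
s=ctrl.sense(); print(s["time_s"],s["eef_pos"],s["ee_rot"],s["joints"],s["force"],s["dq"])
E
```

```text
2.95 [619.04162188 -74.43475106  99.45405034] [ 0.70512482  0.05810502  0.70428892 -0.05830883] [-3.07285956e-01  6.24228935e-01  1.32098435e+00 -1.86779406e-05
  1.19516272e+00 -1.71325487e+00] [-0.62824601  1.29492873  0.26999978] [-2.81380209e-05  1.52669444e-03 -3.31891356e-05 -1.14433884e-03
 -1.84482238e-03 -1.02260977e+00]
```

Request:
{"fn": "carry_out", "kwargs": {"targets": [{"x": 0.0069, "y": -0.0012, "z": 0, "ax": 0, "ay": 0, "az": 0, "hand": -1}, {"x": 0.0118, "y": -0.002, "z": 0, "ax": 0, "ay": 0, "az": 0, "hand": -1}, {"x": 0.0158, "y": -0.0027, "z": 0, "ax": 0, "ay": 0, "az": 0, "hand": -1}, {"x": 0.0197, "y": -0.0034, "z": 0, "ax": 0, "ay": 0, "az": 0, "hand": -1}, {"x": 0.0236, "y": -0.0041, "z": 0, "ax": 0, "ay": 0, "az": 0, "hand": -1}]}}

```text
time_s: 3.58
eef_pos: [642.1, -78.4, 98.2]
ee_rot: [0.704, 0.06, 0.705, -0.06]
force: [-6.7, 0.9, 4.5]
grip_width: 0.002
```

Request:
{"fn": "carry_out", "kwargs": {"targets": [{"x": 0.0039, "y": -0.0007, "z": 0, "ax": 0, "ay": 0, "az": 0, "hand": -1}, {"x": 0.0079, "y": -0.0014, "z": 0, "ax": 0, "ay": 0, "az": 0, "hand": -1}, {"x": 0.0118, "y": -0.002, "z": 0, "ax": 0, "ay": 0, "az": 0, "hand": -1}, {"x": 0.0158, "y": -0.0027, "z": 0, "ax": 0, "ay": 0, "az": 0, "hand": -1}, {"x": 0.0197, "y": -0.0034, "z": 0, "ax": 0, "ay": 0, "az": 0, "hand": -1}]}}

```text
time_s: 4.2
eef_pos: [661.5, -81.7, 98.3]
ee_rot: [0.704, 0.06, 0.705, -0.06]
force: [-6.0, 2.2, 2.7]
grip_width: 0.002
```

Request:
{"fn": "carry_out", "kwargs": {"targets": [{"x": 0.0034, "y": -0.0006, "z": 0, "ax": 0, "ay": 0, "az": 0, "hand": -1}, {"x": 0.0069, "y": -0.0012, "z": 0, "ax": 0, "ay": 0, "az": 0, "hand": -1}, {"x": 0.0098, "y": -0.0017, "z": 0, "ax": 0, "ay": 0, "az": 0, "hand": -1}, {"x": 0.0123, "y": -0.0021, "z": 0, "ax": 0, "ay": 0, "az": 0, "hand": -1}, {"x": 0.0143, "y": -0.0025, "z": 0, "ax": 0, "ay": 0, "az": 0, "hand": -1}]}}

```text
time_s: 4.82
eef_pos: [675.8, -84.2, 98.2]
ee_rot: [0.704, 0.06, 0.705, -0.06]
force: [-5.7, 1.1, 2.7]
grip_width: -0.002
```

Request:
{"fn": "carry_out", "kwargs": {"targets": [{"x": 0.0015, "y": -0.0003, "z": 0, "ax": 0, "ay": 0, "az": 0, "hand": -1}, {"x": 0.003, "y": -0.0005, "z": 0, "ax": 0, "ay": 0, "az": 0, "hand": -1}]}}

```text
time_s: 5.08
eef_pos: [678.7, -84.7, 98.2]
ee_rot: [0.704, 0.06, 0.705, -0.06]
force: [-5.6, 0.5, 2.0]
grip_width: -0.001
```

Request:
{"fn": "carry_out", "kwargs": {"targets": [{"x": 0.001, "y": -0.0002, "z": 0, "ax": 0, "ay": 0, "az": 0, "hand": -1}, {"x": 0.002, "y": -0.0003, "z": 0, "ax": 0, "ay": 0, "az": 0, "hand": -1}]}}

```text
time_s: 5.32
eef_pos: [680.7, -85.0, 98.3]
ee_rot: [0.704, 0.06, 0.705, -0.06]
force: [-5.9, 0.7, 2.7]
grip_width: -0.0
```

Request:
{"fn": "carry_out", "kwargs": {"targets": [{"x": 0.001, "y": -0.0002, "z": 0, "ax": 0, "ay": 0, "az": 0, "hand": -1}]}}

```text
time_s: 5.45
eef_pos: [681.7, -85.2, 98.3]
ee_rot: [0.704, 0.06, 0.705, -0.06]
force: [-6.4, 0.6, 2.1]
grip_width: 0.003
```

Request:
{"fn": "carry_out", "kwargs": {"targets": [{"x": 0.001, "y": -0.0002, "z": 0, "ax": 0, "ay": 0, "az": 0, "hand": -1}]}}

```text
time_s: 5.58
eef_pos: [682.7, -85.4, 98.3]
ee_rot: [0.704, 0.06, 0.705, -0.06]
force: [-5.4, 0.9, 2.7]
grip_width: 0.001
```

Request:
{"fn": "carry_out", "kwargs": {"targets": [{"x": 0.001, "y": -0.0002, "z": 0, "ax": 0, "ay": 0, "az": 0, "hand": -1}]}}

```text
time_s: 5.7
eef_pos: [682.9, -85.5, 98.2]
ee_rot: [0.703, 0.06, 0.706, -0.06]
force: [-13.5, 1.3, 7.5]
grip_width: 0.002
```

Request:
{"fn": "carry_out", "kwargs": {"targets": [{"x": 0.001, "y": -0.0002, "z": 0, "ax": 0, "ay": 0, "az": 0, "hand": -1}]}}

```text
time_s: 5.82
eef_pos: [682.9, -85.4, 98.2]
ee_rot: [0.702, 0.06, 0.707, -0.06]
force: [-20.3, 2.0, 9.6]
grip_width: -0.001
```

Request:
{"fn": "carry_out", "kwargs": {"targets": [{"x": 0.001, "y": -0.0002, "z": 0, "ax": 0, "ay": 0, "az": 0, "hand": -1}]}}

```text
time_s: 5.95
eef_pos: [682.9, -85.4, 98.2]
ee_rot: [0.701, 0.06, 0.708, -0.06]
force: [-25.9, 3.9, 11.9]
grip_width: 0.0
```

Force rose firmly at x≈682.9, about 26 N and under the limit, so the tray is on its stops. Next I'll back off, rise, and cross over to the outer side of the door.

Request:
{"fn": "carry_out", "kwargs": {"targets": [{"x": -0.0025, "y": 0.0004, "z": 0, "ax": 0, "ay": 0, "az": 0, "hand": -1}, {"x": -0.012, "y": 0.002, "z": 0, "ax": 0, "ay": 0, "az": 0, "hand": -1}, {"x": -0.06, "y": 0.01, "z": 0, "ax": 0, "ay": 0, "az": 0, "hand": -1}, {"x": -0.06, "y": 0.01, "z": 0.05, "ax": 0, "ay": 0, "az": -0.18, "hand": -1}, {"x": -0.06, "y": 0.01, "z": 0.1, "ax": 0, "ay": 0, "az": -0.36, "hand": -1}]}}

```text
time_s: 6.58
eef_pos: [625.6, -76.0, 199.3]
ee_rot: [0.681, 0.187, 0.682, -0.187]
force: [0.7, -0.3, 0.9]
grip_width: -0.004
```

Request:
{"fn": "carry_out", "kwargs": {"targets": [{"x": -0.013, "y": 0.045, "z": 0, "ax": 0, "ay": 0, "az": -0.18, "hand": -1}, {"x": -0.027, "y": 0.1, "z": 0, "ax": 0, "ay": 0, "az": -0.36, "hand": -1}, {"x": -0.04, "y": 0.15, "z": 0, "ax": 0, "ay": 0, "az": -0.54, "hand": -1}, {"x": -0.054, "y": 0.207, "z": 0, "ax": 0, "ay": 0, "az": -0.72, "hand": -1}, {"x": -0.054, "y": 0.207, "z": 0, "ax": 0, "ay": 0, "az": -0.9, "hand": -1}]}}

```text
time_s: 7.2
eef_pos: [571.5, 134.3, 198.6]
ee_rot: [0.534, 0.464, 0.534, -0.464]
force: [1.0, -1.1, -0.8]
grip_width: -0.001
```

Request:
{"fn": "carry_out", "kwargs": {"targets": [{"x": 0, "y": 0, "z": 0, "ax": 0, "ay": 0, "az": -0.18, "hand": -1}, {"x": 0, "y": 0, "z": 0, "ax": 0, "ay": 0, "az": -0.36, "hand": -1}, {"x": 0, "y": 0, "z": 0, "ax": 0, "ay": 0, "az": -0.54, "hand": -1}, {"x": 0, "y": 0, "z": 0, "ax": 0, "ay": 0, "az": -0.72, "hand": -1}, {"x": 0, "y": 0, "z": 0, "ax": 0, "ay": 0, "az": -0.77, "hand": -1}]}}

```text
time_s: 7.82
eef_pos: [572.6, 130.8, 198.4]
ee_rot: [0.32, 0.631, 0.32, -0.631]
force: [-0.2, -0.1, 0.8]
grip_width: 0.002
```

```bash
python3 - <<'E'
from rig import ctrl, viewer
import cv2,numpy as np
s=ctrl.sense(); print(s["time_s"],s["eef_pos"],s["ee_rot"],s["joints"],s["force"])
a=viewer.capture("scene"); b=viewer.capture("side")
c=[cv2.resize(i,None,fx=3,fy=3,interpolation=cv2.INTER_CUBIC) for i in(a[190:330,115:245],b[170:310,285:420])]
cv2.imwrite("pics/e.png",np.hstack(c))
E
```

```text
7.825 [572.56565813 130.80584719 198.38142575] [ 0.31977821  0.63074765  0.31971892 -0.63061804] [2.52631483e-02 4.59547369e-01 1.31856555e+00 3.08830229e-06
 1.36327820e+00 6.57614275e-01] [-0.16706374 -0.11286768  0.80006705]
```

View pics/e.png

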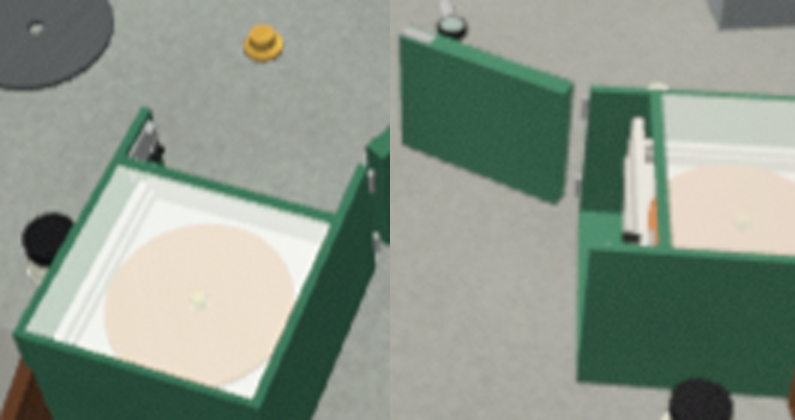

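Request:
{"fn": "carry_out", "kwargs": {"targets": [{"x": 0, "y": 0, "z": -0.05, "ax": 0, "ay": 0, "az": 0, "hand": -1}, {"x": 0, "y": 0, "z": -0.098, "ax": 0, "ay": 0, "az": 0, "hand": -1}, {"x": 0, "y": 0, "z": -0.098, "ax": 0, "ay": 0, "az": 0, "hand": -1}]}}

```text
time_s: 8.3
eef_pos: [570.7, 130.7, 97.7]
ee_rot: [-0.32, -0.628, -0.322, 0.632]
force: [-0.1, 0.2, 0.6]
grip_width: -0.002
```

```bash
python3 - <<'E'
from h import *
from rig import ctrl
s=ctrl.sense();print(s["time_s"],s["eef_pos"],s["force"])
P=np.load("P.npy");print(P[2])
p0=np.array([572.,131,0])
for k,th in enumerate([2.15,2.03,1.91,1.79,1.67,1.55,1.43,1.31,1.19,1.07,.95,.83,.71,.59,.47,.35,.25,.2,.15,.1,.05,0,-.05]):
    p=C(P,door(th,150,-11.9,0)); print(th,p[:2].round(1),"yaw",round(2.03-th,2))
E
```

```text
8.3 [570.67506328 130.71500733  97.65011694] [-0.10203686  0.22659308  0.55924084]
-0.16555693276722952
2.15 [571.1 127.3] yaw -0.12
2.03 [558.7 114.3] yaw 0.0
1.91 [547.8  99.9] yaw 0.12
1.79 [538.8  84.3] yaw 0.24
1.67 [531.7  67.7] yaw 0.36
1.55 [526.6  50.3] yaw 0.48
1.43 [523.7  32.5] yaw 0.6
1.31 [522.9  14.5] yaw 0.72
1.19 [524.3  -3.5] yaw 0.84
1.07 [527.8 -21.2] yaw 0.96
0.95 [533.4 -38.3] yaw 1.08
0.83 [541.  -54.7] yaw 1.2
0.71 [550.6 -70. ] yaw 1.32
0.59 [561.8 -84.1] yaw 1.44
0.47 [574.7 -96.7] yaw 1.56
0.35 [ 589.1 -107.7] yaw 1.68
0.25 [ 601.9 -115.5] yaw 1.78
0.2 [ 608.6 -118.9] yaw 1.83
0.15 [ 615.5 -122. ] yaw 1.88
0.1 [ 622.5 -124.7] yaw 1.93
0.05 [ 629.7 -127.1] yaw 1.98
0 [ 636.9 -129.1] yaw 2.03
-0.05 [ 644.2 -130.7] yaw 2.08
```

Request:
{"fn": "carry_out", "kwargs": {"targets": [{"x": -0.008, "y": -0.01, "z": 0, "ax": 0, "ay": 0, "az": 0, "hand": -1}, {"x": -0.015, "y": -0.019, "z": 0, "ax": 0, "ay": 0, "az": 0.03, "hand": -1}, {"x": -0.024, "y": -0.031, "z": 0, "ax": 0, "ay": 0, "az": 0.12, "hand": -1}, {"x": -0.033, "y": -0.047, "z": 0, "ax": 0, "ay": 0, "az": 0.24, "hand": -1}, {"x": -0.04, "y": -0.063, "z": 0, "ax": 0, "ay": 0, "az": 0.36, "hand": -1}]}}

```text
time_s: 8.93
eef_pos: [533.0, 66.9, 102.9]
ee_rot: [0.431, 0.563, 0.429, -0.56]
force: [0.9, 1.1, 0.2]
grip_width: -0.002
```

Request:
{"fn": "carry_out", "kwargs": {"targets": [{"x": -0.005, "y": -0.018, "z": 0, "ax": 0, "ay": 0, "az": 0.12, "hand": -1}, {"x": -0.008, "y": -0.0355, "z": 0, "ax": 0, "ay": 0, "az": 0.24, "hand": -1}, {"x": -0.009, "y": -0.0535, "z": 0, "ax": 0, "ay": 0, "az": 0.36, "hand": -1}, {"x": -0.0075, "y": -0.0715, "z": 0, "ax": 0, "ay": 0, "az": 0.48, "hand": -1}, {"x": -0.004, "y": -0.089, "z": 0, "ax": 0, "ay": 0, "az": 0.6, "hand": -1}]}}

```text
time_s: 9.55
eef_pos: [529.1, -22.4, 102.9]
ee_rot: [0.578, 0.41, 0.575, -0.409]
force: [0.8, 1.6, 0.4]
grip_width: 0.001
```

Request:
{"fn": "carry_out", "kwargs": {"targets": [{"x": 0.0055, "y": -0.017, "z": 0, "ax": 0, "ay": 0, "az": 0.12, "hand": -1}, {"x": 0.013, "y": -0.0335, "z": 0, "ax": 0, "ay": 0, "az": 0.24, "hand": -1}, {"x": 0.0225, "y": -0.049, "z": 0, "ax": 0, "ay": 0, "az": 0.36, "hand": -1}, {"x": 0.034, "y": -0.063, "z": 0, "ax": 0, "ay": 0, "az": 0.48, "hand": -1}, {"x": 0.0465, "y": -0.0755, "z": 0, "ax": 0, "ay": 0, "az": 0.6, "hand": -1}]}}

```text
time_s: 10.18
eef_pos: [575.6, -97.9, 102.9]
ee_rot: [0.673, 0.221, 0.67, -0.221]
force: [-0.6, 0.6, 0.3]
grip_width: -0.005
```

```bash
python3 - <<'E'
from rig import ctrl, viewer
import cv2,numpy as np
s=ctrl.sense(); print(s["time_s"],s["eef_pos"],s["ee_rot"],s["joints"],s["force"])
a=viewer.capture("scene"); b=viewer.capture("side")
c=[cv2.resize(i,None,fx=3,fy=3,interpolation=cv2.INTER_CUBIC) for i in(a[170:310,125:255],b[170:310,285:420])]
cv2.imwrite("pics/f.png",np.hstack(c))
E
```

```text
10.175 [575.61270865 -97.90470478 102.94980224] [ 0.6728812   0.22100326  0.67045312 -0.22109065] [-3.69026673e-01  5.37989304e-01  1.45643527e+00  5.70416248e-05
  1.14373242e+00 -1.30397161e+00] [-0.55753654  0.56703524  0.30905976]
```

View pics/f.png

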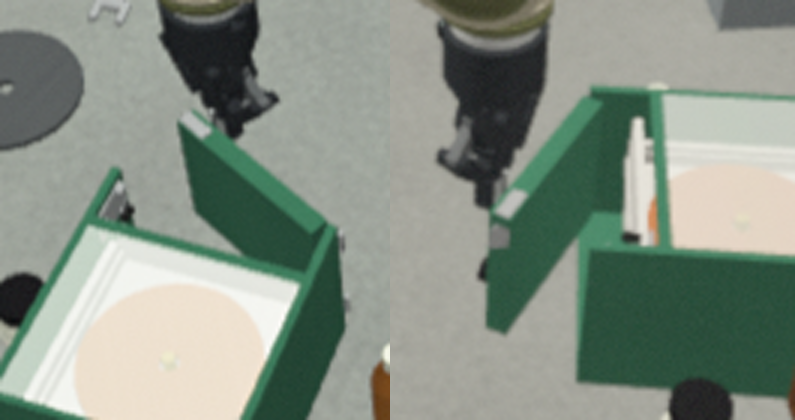

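Request:
{"fn": "carry_out", "kwargs": {"targets": [{"x": 0.0146, "y": -0.011, "z": 0, "ax": 0, "ay": 0, "az": 0.12, "hand": -1}, {"x": 0.0274, "y": -0.019, "z": 0, "ax": 0, "ay": 0, "az": 0.22, "hand": -1}, {"x": 0.034, "y": -0.0224, "z": 0, "ax": 0, "ay": 0, "az": 0.27, "hand": -1}, {"x": 0.041, "y": -0.0255, "z": 0, "ax": 0, "ay": 0, "az": 0.32, "hand": -1}, {"x": 0.045, "y": -0.027, "z": 0, "ax": 0, "ay": 0, "az": 0.35, "hand": -1}]}}

```text
time_s: 10.9
eef_pos: [620.1, -123.8, 101.8]
ee_rot: [0.7, 0.102, 0.699, -0.103]
force: [-0.7, 0.2, 0.7]
grip_width: 0.002
```

Request:
{"fn": "carry_out", "kwargs": {"targets": [{"x": 0.003, "y": -0.0012, "z": 0, "ax": 0, "ay": 0, "az": 0.02, "hand": -1}, {"x": 0.006, "y": -0.0023, "z": 0, "ax": 0, "ay": 0, "az": 0.04, "hand": -1}, {"x": 0.0088, "y": -0.0032, "z": 0, "ax": 0, "ay": 0, "az": 0.06, "hand": -1}]}}

```text
time_s: 11.28
eef_pos: [628.8, -126.9, 100.4]
ee_rot: [0.703, 0.081, 0.702, -0.081]
force: [-0.4, 0.4, 0.8]
grip_width: 0.002
```

Request:
{"fn": "carry_out", "kwargs": {"targets": [{"x": 0.0014, "y": -0.0004, "z": 0, "ax": 0, "ay": 0, "az": 0.01, "hand": -1}, {"x": 0.0028, "y": -0.0008, "z": 0, "ax": 0, "ay": 0, "az": 0.02, "hand": -1}]}}

```text
time_s: 11.52
eef_pos: [631.5, -127.7, 100.2]
ee_rot: [0.703, 0.074, 0.703, -0.074]
force: [-0.8, 0.7, -0.0]
grip_width: -0.002
```

Request:
{"fn": "carry_out", "kwargs": {"targets": [{"x": 0.0014, "y": -0.0004, "z": 0, "ax": 0, "ay": 0, "az": 0.01, "hand": -1}, {"x": 0.0028, "y": -0.0008, "z": 0, "ax": 0, "ay": 0, "az": 0.02, "hand": -1}]}}

```text
time_s: 11.78
eef_pos: [634.3, -128.5, 100.2]
ee_rot: [0.704, 0.067, 0.704, -0.067]
force: [-0.5, 0.5, -0.7]
grip_width: -0.001
```

Request:
{"fn": "carry_out", "kwargs": {"targets": [{"x": 0.0014, "y": -0.0003, "z": 0, "ax": 0, "ay": 0, "az": 0.01, "hand": -1}]}}

```text
time_s: 11.9
eef_pos: [635.3, -128.8, 100.2]
ee_rot: [0.704, 0.063, 0.705, -0.063]
force: [-4.2, 0.3, 1.3]
grip_width: -0.0
```

Request:
{"fn": "carry_out", "kwargs": {"targets": [{"x": 0.0014, "y": -0.0003, "z": 0, "ax": 0, "ay": 0, "az": 0.01, "hand": -1}]}}

```text
time_s: 12.02
eef_pos: [636.7, -129.1, 100.2]
ee_rot: [0.704, 0.06, 0.705, -0.06]
force: [-4.7, -0.6, 1.9]
grip_width: 0.001
```

Request:
{"fn": "carry_out", "kwargs": {"targets": [{"x": 0.0014, "y": -0.0003, "z": 0, "ax": 0, "ay": 0, "az": 0.01, "hand": -1}]}}

```text
time_s: 12.15
eef_pos: [638.2, -129.5, 100.3]
ee_rot: [0.704, 0.056, 0.705, -0.056]
force: [-5.5, 0.5, 2.5]
grip_width: -0.001
```

Request:
{"fn": "carry_out", "kwargs": {"targets": [{"x": 0.0012, "y": -0.0003, "z": 0, "ax": 0, "ay": 0, "az": 0.008, "hand": -1}, {"x": 0.0024, "y": -0.0005, "z": 0, "ax": 0, "ay": 0, "az": 0.016, "hand": -1}]}}

```text
time_s: 12.4
eef_pos: [640.5, -130.0, 100.3]
ee_rot: [0.705, 0.051, 0.706, -0.051]
force: [-4.0, -0.8, 1.2]
grip_width: -0.0
```

Request:
{"fn": "carry_out", "kwargs": {"targets": [{"x": 0.001, "y": -0.0002, "z": 0, "ax": 0, "ay": 0, "az": 0.007, "hand": -1}]}}

```text
time_s: 12.52
eef_pos: [641.7, -130.3, 100.2]
ee_rot: [0.705, 0.048, 0.706, -0.048]
force: [-5.0, -0.1, 1.3]
grip_width: 0.0
```

Request:
{"fn": "carry_out", "kwargs": {"targets": [{"x": 0.001, "y": -0.0002, "z": 0, "ax": 0, "ay": 0, "az": 0.007, "hand": -1}]}}

```text
time_s: 12.65
eef_pos: [642.9, -130.5, 100.2]
ee_rot: [0.706, 0.046, 0.706, -0.046]
force: [-2.8, -1.8, 0.7]
grip_width: 0.001
```

Request:
{"fn": "carry_out", "kwargs": {"targets": [{"x": 0.0007, "y": -0.0001, "z": 0, "ax": 0, "ay": 0, "az": 0.005, "hand": -1}]}}

```text
time_s: 12.78
eef_pos: [643.7, -130.5, 100.2]
ee_rot: [0.706, 0.044, 0.706, -0.044]
force: [-4.1, -1.9, 2.3]
grip_width: 0.002
```

Request:
{"fn": "carry_out", "kwargs": {"targets": [{"x": 0.0007, "y": -0.0001, "z": 0, "ax": 0, "ay": 0, "az": 0.003, "hand": -1}]}}

```text
time_s: 12.9
eef_pos: [643.8, -130.6, 100.2]
ee_rot: [0.705, 0.043, 0.706, -0.043]
force: [-8.2, -1.8, 1.8]
grip_width: 0.002
```

Request:
{"fn": "carry_out", "kwargs": {"targets": [{"x": 0.0007, "y": -0.0001, "z": 0, "ax": 0, "ay": 0, "az": 0.003, "hand": -1}]}}

```text
time_s: 13.02
eef_pos: [644.3, -130.7, 100.2]
ee_rot: [0.705, 0.042, 0.707, -0.042]
force: [-7.7, -0.2, 2.4]
grip_width: -0.003
```

Request:
{"fn": "carry_out", "kwargs": {"targets": [{"x": 0.0007, "y": -0.0001, "z": 0, "ax": 0, "ay": 0, "az": 0.003, "hand": -1}]}}

```text
time_s: 13.15
eef_pos: [644.8, -130.8, 100.2]
ee_rot: [0.705, 0.041, 0.707, -0.041]
force: [-9.7, -0.2, 3.5]
grip_width: -0.002
```

Request:
{"fn": "carry_out", "kwargs": {"targets": [{"x": 0.0005, "y": -0.0001, "z": 0, "ax": 0, "ay": 0, "az": 0.003, "hand": -1}]}}

```text
time_s: 13.28
eef_pos: [645.0, -130.9, 100.2]
ee_rot: [0.705, 0.04, 0.707, -0.04]
force: [-13.1, -0.8, 5.5]
grip_width: -0.001
```

Request:
{"fn": "carry_out", "kwargs": {"targets": [{"x": 0.0005, "y": -0.0001, "z": 0, "ax": 0, "ay": 0, "az": 0.003, "hand": -1}]}}

```text
time_s: 13.4
eef_pos: [645.0, -130.9, 100.2]
ee_rot: [0.704, 0.039, 0.708, -0.039]
force: [-15.5, -1.5, 6.1]
grip_width: 0.001
```

Request:
{"fn": "carry_out", "kwargs": {"targets": [{"x": 0.0005, "y": -0.0001, "z": 0, "ax": 0, "ay": 0, "az": 0.003, "hand": -1}]}}

```text
time_s: 13.52
eef_pos: [645.1, -130.9, 100.2]
ee_rot: [0.704, 0.038, 0.708, -0.038]
force: [-18.6, -0.1, 7.3]
grip_width: -0.001
```

Request:
{"fn": "carry_out", "kwargs": {"targets": [{"x": -0.0015, "y": 0.0003, "z": 0, "ax": 0, "ay": 0, "az": 0, "hand": -1}]}}

```text
time_s: 13.65
eef_pos: [644.6, -130.8, 100.2]
ee_rot: [0.705, 0.038, 0.707, -0.038]
force: [-8.6, -2.3, 2.0]
grip_width: -0.002
```

Request:
{"fn": "carry_out", "kwargs": {"targets": [{"x": -0.001, "y": 0.0002, "z": 0, "ax": 0, "ay": 0, "az": 0, "hand": -1}]}}

```text
time_s: 13.78
eef_pos: [644.0, -130.7, 100.3]
ee_rot: [0.705, 0.038, 0.707, -0.038]
force: [-6.3, -1.3, 2.4]
grip_width: 0.002
```

Request:
{"fn": "carry_out", "kwargs": {"targets": [{"x": -0.001, "y": 0.0002, "z": 0, "ax": 0, "ay": 0, "az": 0, "hand": -1}]}}

```text
time_s: 13.9
eef_pos: [643.6, -130.5, 100.3]
ee_rot: [0.706, 0.038, 0.706, -0.038]
force: [-1.1, -1.1, 1.2]
grip_width: 0.002
```

Request:
{"fn": "carry_out", "kwargs": {"targets": [{"x": -0.001, "y": 0.0002, "z": 0, "ax": 0, "ay": 0, "az": 0, "hand": -1}]}}

```text
time_s: 14.02
eef_pos: [643.2, -130.0, 100.4]
ee_rot: [0.707, 0.038, 0.706, -0.038]
force: [-0.3, -0.2, 0.1]
grip_width: -0.003
```

Request:
{"fn": "carry_out", "kwargs": {"targets": [{"x": -0.01, "y": 0.002, "z": 0, "ax": 0, "ay": 0, "az": 0, "hand": -1}, {"x": -0.06, "y": 0.01, "z": 0, "ax": 0, "ay": 0, "az": 0, "hand": -1}, {"x": -0.11, "y": 0.02, "z": 0.03, "ax": 0, "ay": 0, "az": 0, "hand": -1}, {"x": -0.16, "y": 0.03, "z": 0.06, "ax": 0, "ay": 0, "az": 0, "hand": -1}, {"x": -0.2, "y": 0.04, "z": 0.1, "ax": 0, "ay": 0, "az": 0, "hand": -1}]}}

```text
time_s: 14.65
eef_pos: [441.1, -89.4, 201.0]
ee_rot: [0.706, 0.038, 0.706, -0.038]
force: [1.3, -1.2, 1.0]
grip_width: -0.001
```

```bash
python3 - <<'E'
from rig import ctrl, viewer
from h import *
import cv2
s=ctrl.sense(); print(s["time_s"],s["eef_pos"],s["force"])
a=viewer.capture("scene"); b=viewer.capture("side")
c=[cv2.resize(i,None,fx=4,fy=4,interpolation=cv2.INTER_CUBIC) for i in(a[200:340,145:245],b[180:320,335:435])]
cv2.imwrite("pics/g.png",np.hstack(c))
P=np.load("P.npy")
for th in (0.03,-.04,-.06):
  print(th,"scene",[proj("scene",C(P,door(th,r,q,147))).round(1) for r,q in((13,0),(179,0),(179,20))],"side",[proj("side",C(P,door(th,r,q,147))).round(1) for r,q in((13,0),(179,0),(179,20))])
E
```

```text
14.65 [441.13618525 -89.42055154 201.00151208] [ 1.31003013 -1.18476104  0.95580576]
0.03 scene [array([232.9, 244.7]), array([170. , 226.5]), array([166.3, 232.7])] side [array([350.8, 201.5]), array([348.8, 247.4]), array([357.9, 248.2])]
-0.04 scene [array([232.7, 245. ]), array([167.8, 230.4]), array([164.7, 236.8])] side [array([351.2, 201.5]), array([354.5, 247.7]), array([363.6, 248.1])]
-0.06 scene [array([232.7, 245.1]), array([167.3, 231.6]), array([164.2, 238. ])] side [array([351.3, 201.5]), array([356.1, 247.8]), array([365.2, 248. ])]
```

View pics/g.png

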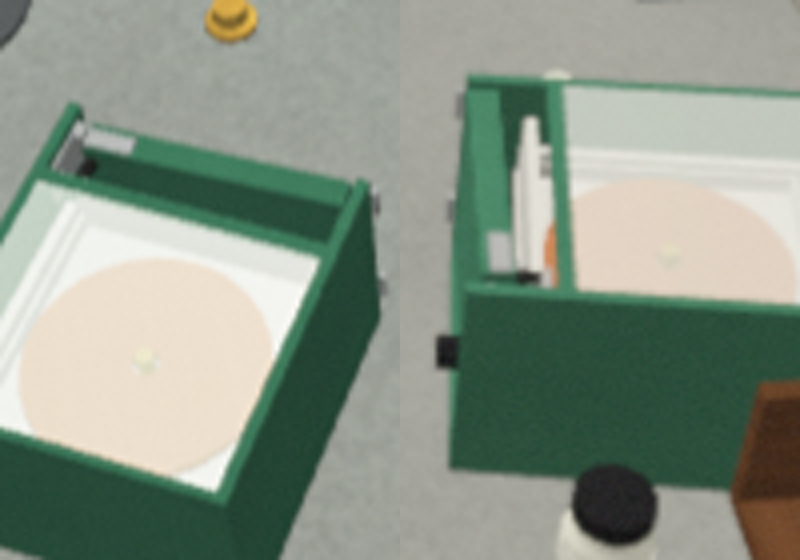

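The door sits inside its recess. Its outer free corner is at scene (167,230) and side (356,250), which matches about −0.045 rad. The tray is home, the lap is on its pin, and the bystanders look undisturbed. I'm handing the job in.

```bash
python3 -c "
from rig import finish_job
print(finish_job())"
```

```text
the job is handed in; nothing more can be done
None
```

I slid the tray home, then swung the door shut and pressed it over its latch. My checks indicate it is latched, and I have handed the job in. It took about 15 s of the 53 s allowed.

- **Tray:** it slid in at about 6 N until the force rose firmly at the stops, where I stopped. The peak reading there was about 26 N along x, or 29 N with the vertical part. The last picture shows the tray home with the lap on its pin.
- **First push:** it began with the gripper turned the wrong way, so its linkage seemed to bear on the plate's top edge at about 9 N. I backed off and turned the tool a quarter turn before going on.
- **Door:** the tongue met its strike at about 0.015 rad. The force dipped where the tongue should snap in, then rose over the buffer to a hard stop.
- **Door force:** the highest reading was 18.6 N along x. With the vertical part, which I took to be friction, the total was right at 20 N, so that limit was closely approached.
- **Latch check:** as I drew back, the force fell to zero while the buffer should still have been pushing outward, so the door was being held. The last pictures put the door at about −0.045 rad, inside its latching range. I did not pull on the door to test the latch directly.
- **Other things:** the parts of the bench in the last close-ups (nut, jar) looked undisturbed, and the gripper passed well clear of the rest. I did not measure each item's position again.

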